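# Stopper the degassing flask and set its vacuum valve two turns open

### The arm

A 7-joint arm with a two-finger parallel gripper is mounted at the origin on the work surface. World frame = base frame: x ahead of the robot, y to its left, z up, the work surface at z = 0. Lengths are in mm, angles in rad, forces in N, time in s.
With the tool pointing down it reaches from about 400 to 875 mm from the base axis. Payload 4.4 kg.
Tool frame: the origin (TCP) lies midway between the tips of the shut fingers; the grasp point (between the pads) lies 19 mm behind it; z points along the fingers, y is the line along which they close (so a half turn about z gives the same grasp; the last joint's range is limited). The gripper opens to 85 mm and grips with 20 to 120 N. Pads are 22 mm wide; open, the fingers measure 114 mm over their backs; the gripper's body (76 mm by 85 mm) begins 54 mm behind the grasp point. The pads swing forward as they close: fully open they stand 13 mm farther back than shut.
Start: joints at [-1.238, 0.628, 0.038, 1.517, -0.027, 0.996, -0.02], TCP at [252.381, 599.017, 231.313] pointing down, gripper open.
Joint ranges: [-3.06, 3.06], [-0.37, 2.12], [-1.25, 1.32], [0.18, 2.47], [-1.1, 4.24], [0.23, 1.98], [-2.94, 2.94]. Speed limits (rad/s): [2.57, 2.57, 3.14, 3.14, 3.14, 3.14, 3.14].

### API

Orientations are given as [roll, pitch, yaw] about the fixed x, y, z axes, in that order (R = Rz(yaw) Ry(pitch) Rx(roll)).
In Python, from cell import ctrl gives the robot as it stands. The module is installed in compiled form; this text tells all that it offers.
- The arm moves only by the tool step_arm, never from a script. Its argument "commands" is one flat list of numbers, 7 for each row, row after row: the shift along the tool's x, y, z in cm, then the turn, a rotation vector about the tool's x, y, z in rad, then the opening, from 0 (shut) to 1 (fully open). A call has 1 to 10 rows; each row is the pose to reach, as a shift and turn from the pose commanded when the call began, along the tool's axes at that moment; what a row does not reach only later rows make up. A row lasts 1/10 s, in which the tool goes at most 50 mm and 8.59 degrees, less where a joint would pass 70% of its speed; a pose out of reach is approached as far as the arm can. A call with a gripper value outside its range is refused whole. The fingers move at their own pace and stop on an object; the grip force is fixed at half the most. Time passes only in rows, so rows that repeat a pose let the fingers close. It gives the time, the measured TCP pose, the force, the opening and the grip force at its end, in the units of the state.
- ctrl.read_state(): the state, without advancing time (a new reading comes with each control period).
- ctrl.get_image(name): name is "scene" or "side" or "wrist"; returns a dict with "image" (480x640x3 uint8, red, green, blue), "range_z" (480x640 float32, mm along the optical axis (not along the pixel's ray), 0 where there is no reading), "vfov" (degrees; the focal length in pixels is half the picture's height over the tangent of half this angle, whatever the lens; pixels are square), "cx", "cy" (the principal point, pixels), "D" ([k1, k2, p1, p2, k3] as OpenCV has them; the pictures are not rectified), "world_to_cam" (4x4, takes a point from world to camera coordinates). Camera axes: x right, y down, z forward; pixel columns grow to the right and rows downward; lengths in mm; the calibration is good to about 2 mm. A picture is of the moment at which its call begins.
- ctrl.finish_job(): hands the job in; it is judged then, once.
The state is a dict: "clock": time; "qpos": joint angles; "qd": joint speeds; "tau": joint torques, N m; "eef_pos": TCP position; "tool_rot": TCP orientation; "force": force on the tool from outside, world axes, zero at the start; "torque": the same for the moment, N m; "width": finger opening in mm; "gripper_force": force on a finger pad.
Only numpy, scipy, OpenCV 4.12 (cv2) and the standard library are available. Lean on these libraries where they do the work, as an engineer would, in place of code of your own. Each camera call takes 0.05 s, during which the arm holds its last target. There are 200 camera calls.

### The job

Get the degassing flask ready for the pump: set the large rubber stopper into the flask's neck, fully home and upright, and let go of it. Then take the valve's crank handle, close the handwheel (clockwise) right to its stop, back it off exactly two full turns, and finish still gripping the handle there, ready to trim the valve when the pump starts. Leave the small stopper, the reagent bottle and the jar where they stand.

Things in the scene. Friction and masses are not known exactly. Their poses are not given: they have to be found in the camera images.
- stopper: the large black rubber stopper (about 45 g), 46 mm high, standing loose on the bench on its narrow end: a tapered plug (25 mm diameter at the foot, 29 mm at the top, 30 mm long) under a wider round head to grip (38 mm diameter, 16 mm high, flat top). Origin: centre of its underside, the plug's foot; z points up its axis to the head.
- flask_mouth (a point): centre of the mouth of the glass side-arm flask, in the plane of its rim, 153 mm above the bench; z up. The neck's bore is 31 mm, straight, over 45 mm deep; the rim is 41 mm across. When the stopper is home its head rests on the rim, so its origin is 30 mm below this point. The flask is fixed. The valve's axis lies 180 mm from here along the point's -y.
- station: fixed grey base plate 130 (x) x 350 (y) x 8 mm carrying the flask, its steel line (under 137 mm high), the valve and a dial gauge (top 112 mm high, 70 mm from the wheel's axis, away from the flask). Origin: underside, on the line between flask and valve: the flask's axis is at y = +100 mm, the valve's at y = -80 mm, both at x = 0.
- valve (a joint): turn of the valve's handwheel, rad: 0 = closed, at its hard stop; it grows as the wheel turns counter-clockwise seen from above (opening); one turn is 6.283, two turns 12.566. It starts 0.4 to 1.3 turns open, of 5 in all. The stem does not rise. Steady friction of about 0.12 N m (some 2.5 N at the handle); it stays where it is left.
- wheel_hub (a point): centre of the bare aluminium three-spoked handwheel, on its upright axis in the plane of the rim, 116 mm above the bench, over a brass valve body. The rim is 113 mm across outside and 13 mm thick; the hub nut stands 16 mm above this point. The point turns with the wheel: its -x axis points at the crank handle.
- handle: the crank handle standing upright on the wheel's rim: a black round grip, 19 mm diameter, 50 mm long, its axis 50 mm from the wheel's axis. It revolves freely on its own spindle, so the gripper need not turn as the wheel is cranked. Origin: centre of the grip's lower end, 125 mm above the bench; z up, upper end 175 mm above the bench. Free all round.
- small_stopper: bystander: a smaller black rubber stopper of the same form, 32 mm high, head 27 mm across, standing on the bench. Too small for the flask. Origin: centre of its underside.
- reagent_bottle: bystander: amber bottle, 60 mm across, 125 mm high. Origin: centre of its underside.
- specimen_jar: bystander: lidded glass jar, 60 mm across, 65 mm high. Origin: centre of its underside.
Things that resemble listed ones, but are neither listed nor needed, are in the scene too. What is shaped like the stopper but pink or yellow is not meant.

How it is judged (in metres and radians):
On the way, in this order (a step that is already met when the one before it is completed fails the run):
1. the large stopper is fully home and upright in the flask's neck, and let go (z of stopper in the frame of flask_mouth between -0.034 and -0.027 m and horizontal distance between stopper and flask_mouth below 0.004 m and angle between stopper's own z axis and vertical below 0.08 rad and contact force between each of the arm, the fingers and stopper below 0.5 N), for 0.2 s.
2. the handwheel is closed to its stop (value of joint valve below 0.08 rad), for 0.2 s.
At the end, for the whole second after the job is handed in: The large stopper is home in the neck (foot 27 to 34 mm below the rim, within 4 mm of its axis, upright within 0.08 rad), not touched; the valve, once closed to within 0.08 rad of its stop, stands still at 12.566 rad (within 0.2 rad); the fingers grip the crank handle with over 15 N (all of step 1 and value of joint valve between 12.366 and 12.766 rad and velocity of joint valve between -0.05 and 0.05 rad/s and contact force between the fingers and handle above 15 N); the arm keeps its last pose, push and grip.
It fails at once if the small stopper is moved more than 30 mm or tipped (distance of small_stopper from where it was at the start of the episode above 0.03 m or angle between small_stopper's own z axis and vertical above 0.5 rad).
It fails at once if the reagent bottle is moved more than 30 mm or tipped (distance of reagent_bottle from where it was at the start of the episode above 0.03 m or angle between reagent_bottle's own z axis and vertical above 0.5 rad).
It fails at once if the specimen jar is moved more than 30 mm or tipped (distance of specimen_jar from where it was at the start of the episode above 0.03 m or angle between specimen_jar's own z axis and vertical above 0.5 rad).
It also fails if it takes over 72 s, if anything falls off the work surface, if the arm or the gripper's body presses on something with over 40 N, if the wrist force passes 120 N, or if a joint passes its speed limit or range.

## Working session

There is one attempt and no reset: what is moved stays moved. The work goes in short steps, Python scripts to look and compute and a tool call to move; the robot and the scene stay as the last step left them, time stands still between calls to the robot, and variables do not carry over. Pictures are saved under pics/ and viewed, at most 12 in all, crops included, and the job is handed in when it is done.

Besides the shell and the picture viewer there is one more tool, called after "Emit:" as a command line: name --argument value ..., lists and objects as JSON in quotes. step_arm: Moves the arm, as the interface text tells. Its arguments: {"type":"object","properties":{"commands":{"type":"array"}},"required":["commands"]}

```bash
mkdir -p pics
cat > h.py <<'E'
import numpy as np, cv2
from cell import ctrl
def snap(name,fn=None):
    d=ctrl.get_image(name)
    if fn: cv2.imwrite('pics/'+fn,d['image'][:,:,::-1])
    np.savez('last_'+name+'.npz',**d); return d
def load(name): return dict(np.load('last_'+name+'.npz'))
def K(d):
    f=240/np.tan(np.radians(float(d['vfov'])/2)); return np.array([[f,0,float(d['cx'])],[0,f,float(d['cy'])],[0,0,1]])
def pt(d,u,v,z=None,Z=None):
    """world point of pixel; Z=world plane height; else range"""
    n=cv2.undistortPoints(np.array([[[u,v]]],float),K(d),np.array(d['D'],float))[0,0]
    T=np.linalg.inv(d['world_to_cam']); r=T[:3,:3]@np.array([n[0],n[1],1]); o=T[:3,3]
    if Z is not None: return o+r*(Z-o[2])/r[2]
    r0=d['range_z'][int(round(v)),int(round(u))] if z is None else z
    return o+r*r0
def cloud(d):
    v,u=np.mgrid[0:480,0:640]; p=np.stack([u,v],-1).reshape(-1,1,2).astype(float)
    n=cv2.undistortPoints(p,K(d),np.array(d['D'],float))[:,0]
    z=d['range_z'].reshape(-1,1); c=np.hstack([n*z,z]); T=np.linalg.inv(d['world_to_cam'])
    return (c@T[:3,:3].T+T[:3,3]).reshape(480,640,3)
def px(d,P):
    T=d['world_to_cam']; return cv2.projectPoints(np.array(P,float).reshape(-1,1,3),cv2.Rodrigues(T[:3,:3])[0],T[:3,3],K(d),np.array(d['D'],float))[0][:,0]
E
python3 - <<'E'
from h import *
a=snap('scene','s0.png');b=snap('side','d0.png')
s=ctrl.read_state();print(s)
for d in(a,b):print(d['vfov'],d['D'],np.linalg.inv(d['world_to_cam'])[:3].round(2))
E
```

```text
{'clock': 0.1, 'qpos': array([-1.23779434,  0.62924195,  0.03845188,  1.51824688, -0.02701755,
        0.99633555, -0.0200387 ]), 'qd': array([ 0.00160994, -0.00347644, -0.0018475 , -0.00140164, -0.00011775,
       -0.00028979, -0.00041272]), 'tau': array([ 3.21502521e-03, -5.64536262e+01,  1.23057425e+00, -1.93975568e+01,
        1.13453748e-02,  5.42145339e-03, -4.73329919e-05]), 'eef_pos': array([252.15768315, 598.48893872, 230.49551884]), 'tool_rot': array([-3.13987886e+00,  6.03076470e-06,  2.74273713e+00]), 'force': array([ 0.03452393, -1.07271073,  0.16362169]), 'torque': array([-0.01836251, -0.0175796 , -0.06260434]), 'gripper_force': 0.0, 'width': 85.39805904130692}
47.08324851766559 [0.02704409 0.         0.         0.         0.        ] [[ 1.10000e-01  8.50000e-01 -5.10000e-01  1.29667e+03]
 [ 9.90000e-01 -9.00000e-02  7.00000e-02 -1.72380e+02]
 [ 1.00000e-02 -5.10000e-01 -8.60000e-01  1.29611e+03]]
55.23455401887352 [-0.07586428  0.          0.          0.          0.        ] [[-9.8000e-01 -1.4000e-01  1.4000e-01  4.3871e+02]
 [-2.0000e-01  6.6000e-01 -7.3000e-01  6.5303e+02]
 [ 1.0000e-02 -7.4000e-01 -6.7000e-01  8.0027e+02]]
```

View pics/s0.png

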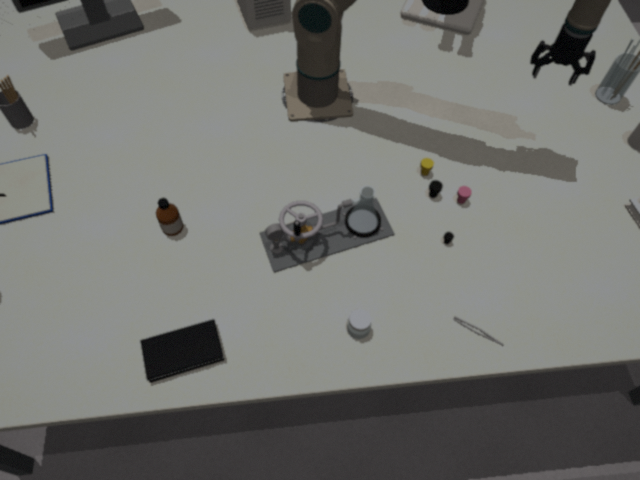

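View pics/d0.png

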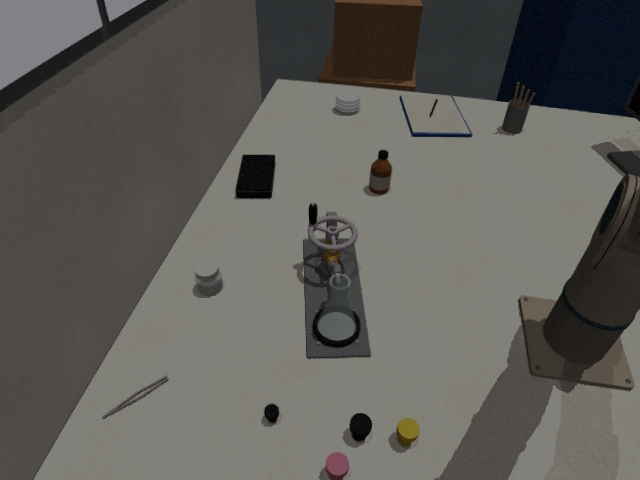

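Candidates for the stopper in the scene view are yellow (427,166), large black (435,188), pink (464,194) and small black (448,238). I choose the black one at (435,188), which is at (360,426) in the side view, and check it in a close crop. The flask mouth is near scene (366,193) and side (340,282). The handle is near scene (297,228) and side (313,212).

Run:
```python
from h import *
a=load('scene');b=load('side')
def crop(d,x,y,w,h,s):return cv2.resize(d['image'][y:y+h,x:x+w,::-1],None,fx=s,fy=s,interpolation=cv2.INTER_CUBIC)
c1=crop(b,250,190,150,180,3); c2=crop(b,250,395,170,85,2)
o=np.zeros((540,795,3),np.uint8);o[:540,:450]=c1;o[:170,450:790]=c2
c3=crop(a,340,150,110,85,3);o[200:455,450:780]=c3;cv2.imwrite('pics/c0.png',o)
for n,d in(('scene',a),('side',b)):
    C=cloud(d);g=d['image'].astype(int).max(2)
    def rep(l,c,m):
        m=m&(np.hypot(C[...,0]-c[0],C[...,1]-c[1])<c[2]);P=C[m]
        print(n,l,m.sum(),P.mean(0).round(1) if len(P) else '',P.min(0).round(1) if len(P) else '',P.max(0).round(1) if len(P) else '')
    for l,u,v in((('big',435,186),('sm',448,236),('yel',427,162),('pink',464,190),('mouth',367,191),('hub',300,216),('hand',297,224)) if n=='scene' else (('big',360,422),('sm',271,410),('yel',408,427),('pink',338,461),('mouth',340,280),('hub',333,229),('hand',313,208))):
        p=pt(d,u,v);print(n,l,p.round(1))
```

```text
scene big [427.9 283.7  44.2]
scene sm [583.7 286.6  29.7]
scene yel [342.7 279.4  45.3]
scene pink [449.5 361.3  43.6]
scene mouth [488.   72.2 134.6]
scene hub [ 545.  -107.5  132.2]
scene hand [ 595.  -119.3  175.5]
side big [423.  285.2  45. ]
side sm [579.6 289.1  32.7]
side yel [341.6 278.2  45. ]
side pink [449.2 358.   45.4]
side mouth [499.1  53.1 137.7]
side hub [538.2 -99.6 130.6]
side hand [ 585.9 -110.8  173.1]
```

View pics/c0.png

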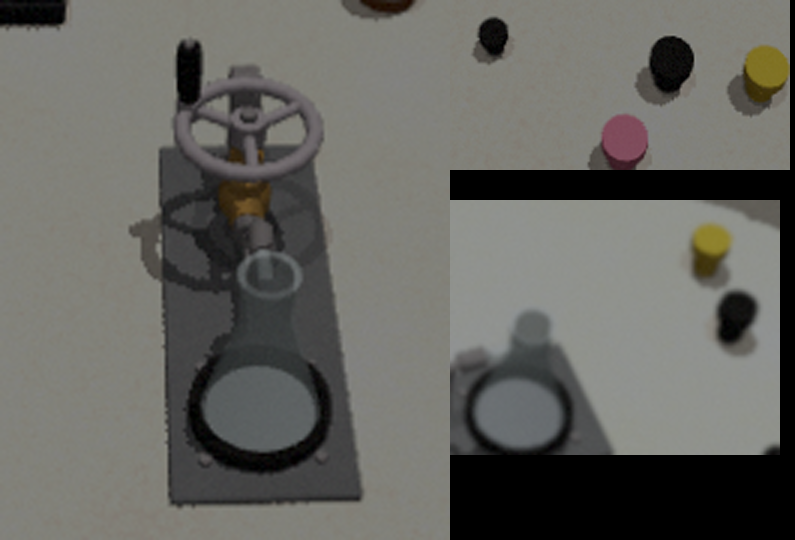

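The crop shows the large black stopper's head centred at crop (671,58), which is side (360,424). It is clearly larger than the small one at side (271,411). The mouth centre is at side (339.7,281.7) and the wheel centre at side (333,233).

```bash
cat >> h.py <<'E'
from scipy.spatial.transform import Rotation as R
def go(xyz,yaw=None,tcp=None):
    s=ctrl.read_state(); rot=R.from_euler('xyz',s['tool_rot']); p=s['eef_pos']
    y=s['tool_rot'][2] if yaw is None else yaw
    T=R.from_euler('xyz',[np.pi,0,y])
    print('from',p.round(1),s['tool_rot'].round(4),'cm',(rot.inv().apply(np.array(xyz)-p)/10).round(3),'rv',(rot.inv()*T).as_rotvec().round(4),'t',s['clock'],'F',s['force'].round(1),'w',round(s['width'],1),'gf',round(s['gripper_force'],1))
E
python3 - <<'E'
from h import *
a=load('scene');b=load('side')
for l,d,u,v,Z in(('big',b,360.5,423.5,46),('big',a,435.3,186,46),('mouth',b,339.7,281.7,153),('mouth',a,367.5,191,153),('hub',b,333,233.3,122),('hub',a,300.5,219,122),('handtop',b,313,205.5,175),('handtop',a,297,224,175)):
    print(l,pt(d,u,v,Z=Z).round(1))
go([425,284,200],2.7427+1.05)
E
```

```text
big [421.8 288.2  46. ]
big [429.3 283.9  46. ]
mouth [497.6  71.3 153. ]
mouth [500.9  69.6 153. ]
hub [537.1 -95.1 122. ]
hub [ 547.6 -106.6  122. ]
handtop [ 587.1 -117.   175. ]
handtop [ 594.7 -119.3  175. ]
from [252.2 598.5 230.5] [-3.1399  0.      2.7427] cm [-28.141 -22.263   3.088] rv [-1.60e-03 -9.00e-04 -1.05e+00] t 0.1 F [ 0.  -1.1  0.2] w 85.4 gf 0.0
```

Emit:
step_arm --commands '[-4, -3.2, 0.4, 0, 0, -0.15, 1, -8, -6.4, 0.9, 0, 0, -0.3, 1, -12, -9.6, 1.3, 0, 0, -0.45, 1, -16, -12.8, 1.8, 0, 0, -0.6, 1, -20, -16, 2.2, 0, 0, -0.75, 1, -24, -19.2, 2.6, 0, 0, -0.9, 1, -28.1, -22.3, 3.1, 0, 0, -1.05, 1, -28.1, -22.3, 3.1, 0, 0, -1.05, 1, -28.1, -22.3, 3.1, 0, 0, -1.05, 1]'

```text
clock: 1.0
eef_pos: [426.0, 281.5, 199.8]
tool_rot: [-3.141, -0.001, -2.497]
force: [-0.0, -0.3, 0.2]
width: 85.4
gripper_force: 0.0
```

Run:
```python
from h import *
d=snap('wrist','w0.png');go([425,284,100]);print(np.linalg.inv(d['world_to_cam']).round(2),d['vfov'],px(d,[[425,284,46]]))
```

```text
from [424.8 284.1 200.1] [ 3.1410e+00 -3.0000e-04 -2.4934e+00] cm [-1.0000e-02 -2.3000e-02  1.0014e+01] rv [ 0.0006 -0.0003 -0.    ] t 1.05 F [-0.5  0.2  0.7] w 85.6 gf 0.0
[[-6.0000e-01  7.6000e-01  2.4000e-01  3.6392e+02]
 [ 8.0000e-01  5.7000e-01  1.8000e-01  2.3473e+02]
 [-0.0000e+00  3.0000e-01 -9.5000e-01  3.4213e+02]
 [ 0.0000e+00  0.0000e+00  0.0000e+00  1.0000e+00]] 61.491220529077594 [[315.08655943 218.12341129]]
```

View pics/w0.png

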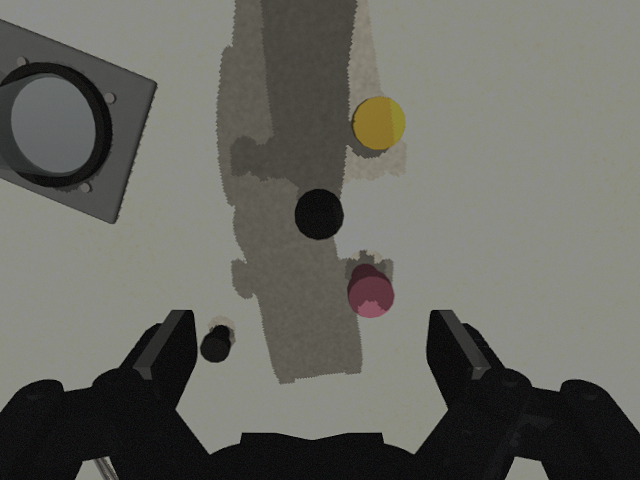

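The large black head is at wrist (319,214.5), about 49 px across. Yellow is at (379,123), pink at (371,290) and the small stopper at (216,345), and the fingers clear all of them.

Run:
```python
from h import *
d=load('wrist');p=pt(d,319,214.5,Z=46);print(p,pt(d,319,214.5));go([*p[:2],28])
e=pt(d,295,214.5,Z=46)-pt(d,343.5,214.5,Z=46);print('diam',np.linalg.norm(e))
```

```text
[420.96011163 284.65897546  46.        ] [421.1023236  284.78345416  45.26175087]
from [424.8 284.1 200.1] [ 3.1410e+00 -3.0000e-04 -2.4934e+00] cm [ 0.27   0.268 17.214] rv [ 0.0006 -0.0003 -0.    ] t 1.05 F [-0.5  0.2  0.7] w 85.6 gf 0.0
diam 36.70565316049544
```

Emit:
step_arm --commands '[0.27, 0.27, 4.5, 0, 0, 0, 0.75, 0.27, 0.27, 9, 0, 0, 0, 0.75, 0.27, 0.27, 13, 0, 0, 0, 0.75, 0.27, 0.27, 15.5, 0, 0, 0, 0.75, 0.27, 0.27, 17.2, 0, 0, 0, 0.75, 0.27, 0.27, 17.2, 0, 0, 0, 0.75, 0.27, 0.27, 17.2, 0, 0, 0, 0.75]'

```text
clock: 1.75
eef_pos: [420.0, 287.0, 28.5]
tool_rot: [3.141, 0.0, -2.488]
force: [-0.3, 0.2, 0.2]
width: 64.2
gripper_force: 0.0
```

Emit:
step_arm --commands '[0, 0, 0, 0, 0, 0, 0.3, 0, 0, 0, 0, 0, 0, 0.1, 0, 0, 0, 0, 0, 0, 0, 0, 0, 0, 0, 0, 0, 0, 0, 0, 0, 0, 0, 0, 0, 0, 0, 0, 0, 0, 0, 0]'

```text
clock: 2.35
eef_pos: [421.6, 285.9, 29.8]
tool_rot: [3.141, 0.003, -2.491]
force: [-1.1, 1.6, 6.3]
width: 35.2
gripper_force: 59.2
```

Emit:
step_arm --commands '[0, 0, -3, 0, 0, 0, 0, 0, 0, -7, 0, 0, 0, 0, 0, 0, -11, 0, 0, 0, 0, 0, 0, -15, 0, 0, 0, 0, 0, 0, -18, 0, 0, 0, 0, 0, 0, -20, 0, 0, 0, 0, 0, 0, -20, 0, 0, 0, 0, 0, 0, -20, 0, 0, 0, 0]'

```text
clock: 3.15
eef_pos: [420.9, 284.6, 228.7]
tool_rot: [-3.141, 0.001, -2.491]
force: [-0.1, 0.5, -0.9]
width: 35.0
gripper_force: 60.3
```

Run:
```python
from h import *
d=snap('wrist','w1.png');go([499,70,228])
print(np.linalg.inv(d['world_to_cam']).round(2))
```

```text
from [420.5 284.3 227.9] [-3.1414e+00 -9.0000e-04 -2.4906e+00] cm [ 6.7410e+00 -2.1808e+01 -3.0000e-03] rv [-0.0002 -0.0009  0.    ] t 3.2 F [-0.  -0.4 -0.6] w 35.1 gf 60.3
[[-6.1000e-01  7.6000e-01  2.4000e-01  3.5892e+02]
 [ 8.0000e-01  5.8000e-01  1.8000e-01  2.3718e+02]
 [ 0.0000e+00  3.0000e-01 -9.5000e-01  3.7080e+02]
 [ 0.0000e+00  0.0000e+00  0.0000e+00  1.0000e+00]]
```

View pics/w1.png

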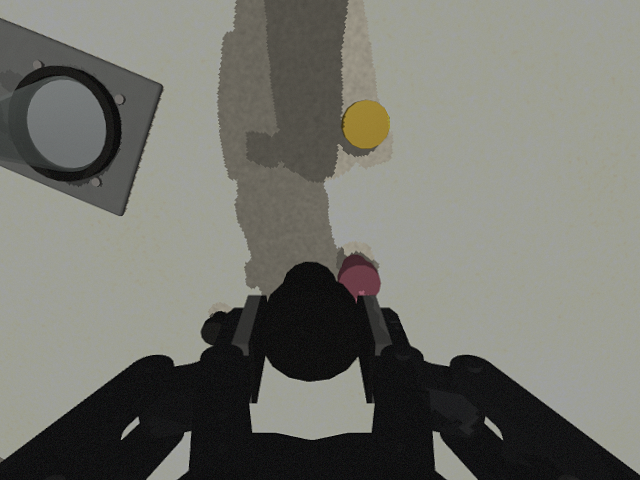

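The stopper is held at wrist (313,322), between the pads. Next I move to a viewpoint just short of the mouth.

Run:
```python
from h import *
go([443,28,228])
```

```text
from [420.5 284.3 227.9] [-3.1414e+00 -9.0000e-04 -2.4906e+00] cm [ 1.3740e+01 -2.1756e+01  3.0000e-03] rv [-0.0002 -0.0009  0.    ] t 3.2 F [-0.  -0.4 -0.6] w 35.1 gf 60.3
```

Emit:
step_arm --commands '[1.2, -2, 0, 0, 0, 0, 0, 3.6, -6, 0, 0, 0, 0, 0, 6.2, -10, 0, 0, 0, 0, 0, 8.8, -14, 0, 0, 0, 0, 0, 11.2, -18, 0, 0, 0, 0, 0, 13, -20.6, 0, 0, 0, 0, 0, 13.7, -21.8, 0, 0, 0, 0, 0, 13.7, -21.8, 0, 0, 0, 0, 0, 13.7, -21.8, 0, 0, 0, 0, 0, 13.7, -21.8, 0, 0, 0, 0, 0]'

```text
clock: 4.2
eef_pos: [443.7, 30.0, 227.8]
tool_rot: [3.14, -0.0, -2.488]
force: [-0.7, -0.0, -0.3]
width: 35.0
gripper_force: 60.2
```

Run:
```python
from h import *
d=snap('wrist','w2.png');go([499,70,228])
im=d['image']; g=cv2.convertScaleAbs(im[:,:,::-1],alpha=1.3)
cv2.imwrite('pics/w2b.png',g)
print(px(d,[[499,70,153],[542,-104,122]]))
```

```text
from [443.8  30.  228. ] [ 3.1406e+00 -2.0000e-04 -2.4878e+00] cm [-6.813e+00 -1.810e-01 -5.000e-03] rv [ 0.001  -0.0002 -0.    ] t 4.25 F [-0.1 -0.1 -0.6] w 35.0 gf 60.2
[[308.62921261 354.5503022 ]
 [ 61.82494238 231.20901638]]
```

View pics/w2b.png

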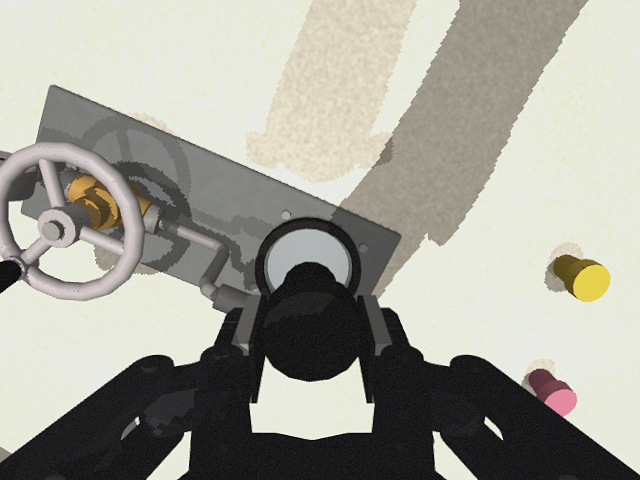

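The stopper hides the mouth, which is predicted at (309,354). The base ring is at (307,260) and the hub nut at (57,230), where I predicted it. I'll work out a better viewpoint.

Run:
```python
from h import *
d=load('wrist');T0=np.linalg.inv(d['world_to_cam'])
for x,y,z in((410,5,228),(410,5,300),(410,5,350),(410,60,300),(410,60,350),(440,0,350),(420,-40,300)):
    T=T0.copy();T[:3,3]+=np.array([x,y,z])-[443.8,30,228];e=dict(d);e['world_to_cam']=np.linalg.inv(T)
    print(x,y,z,px(e,[[499,70,153],[592,-118,175],[542,-104,122]]).round().tolist())
go([410,5,310])
```

```text
410 5 228 [[308.0, 408.0], [-23.0, 369.0], [72.0, 289.0]]
410 5 300 [[308.0, 348.0], [43.0, 315.0], [118.0, 254.0]]
410 5 350 [[309.0, 318.0], [77.0, 288.0], [140.0, 236.0]]
410 60 300 [[254.0, 312.0], [-17.0, 274.0], [63.0, 217.0]]
410 60 350 [[261.0, 286.0], [24.0, 252.0], [93.0, 203.0]]
440 0 350 [[332.0, 299.0], [97.0, 266.0], [160.0, 216.0]]
420 -40 300 [[358.0, 367.0], [98.0, 338.0], [167.0, 275.0]]
from [443.8  30.  228. ] [ 3.1406e+00 -2.0000e-04 -2.4878e+00] cm [ 4.207  0.08  -8.202] rv [ 0.001  -0.0002 -0.    ] t 4.25 F [-0.1 -0.1 -0.6] w 35.0 gf 60.2
```

The image's up direction is opposite to what I assumed, so standing almost over the mouth will show it above the stopper.

Emit:
step_arm --commands '[-2, 0, 0, 0, 0, 0, 0, -5, -0.1, 0, 0, 0, 0, 0, -7.4, -0.2, 0, 0, 0, 0, 0, -8.1, -0.2, 0, 0, 0, 0, 0, -8.1, -0.2, 0, 0, 0, 0, 0, -8.1, -0.2, 0, 0, 0, 0, 0]'

```text
clock: 4.85
eef_pos: [508.4, 75.7, 227.9]
tool_rot: [3.141, -0.002, -2.49]
force: [0.4, 0.8, -0.4]
width: 34.8
gripper_force: 60.2
```

Run:
```python
from h import *
d=snap('wrist');go([499,70,228])
c=cv2.resize(cv2.convertScaleAbs(d['image'][140:420,210:410,::-1],alpha=1.4),None,fx=2.1,fy=2.1,interpolation=cv2.INTER_CUBIC)
f=np.zeros((588,800,3),np.uint8);f[:588,:420]=c
s=cv2.resize(cv2.convertScaleAbs(d['image'][:,:210,::-1],alpha=1.4),None,fx=1.2,fy=1.2);f[:576,430:430+252]=s
cv2.imwrite('pics/w3.png',f)
p=px(d,[[499,70,153],[542,-104,122],[592,-118,175]]);print(p)
```

```text
from [508.5  75.4 228.1] [ 3.1413e+00 -1.8000e-03 -2.4905e+00] cm [1.078 0.148 0.009] rv [ 0.0003 -0.0018 -0.    ] t 4.9 F [-0.  -0.2 -1.4] w 35.1 gf 60.2
[[313.71171378 234.04186828]
 [ 46.28064681 108.68653939]
 [-70.95846611 174.92285916]]
```

View pics/w3.png

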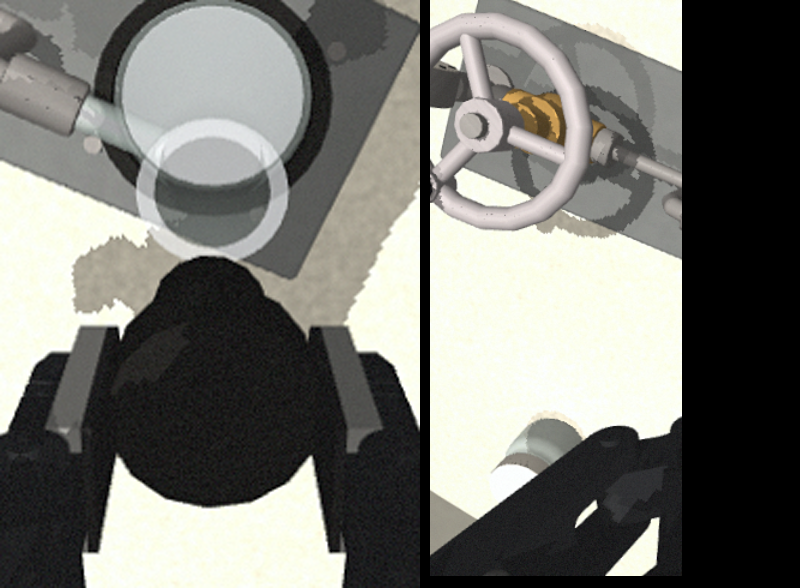

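The rim is centred at crop (212.5,191), which is px (311.2,231). The plug foot's far edge is at crop (211,256), px (310.5,262), and the head's near edge at crop (212,507), px (311,381.4). The hub nut top is at px (36.7,103).

Run:
```python
from h import *
d=load('wrist')
m=pt(d,311.2,231,Z=153);print('mouth',m,'rimdiam',np.linalg.norm(pt(d,274.8,231,Z=153)-pt(d,347.6,231,Z=153)))
h=pt(d,36.7,103,Z=132);print('hub',h,'dist',np.linalg.norm((h-m)[:2]))
p=ctrl.read_state()['eef_pos'];print(p)
ang=np.linspace(0,2*np.pi,200)
for dz in(28,29):
  foot=np.array([p[0],p[1],p[2]-dz])
  def ring(r,z):return px(d,np.stack([foot[0]+r*np.cos(ang),foot[1]+r*np.sin(ang),0*ang+foot[2]+z],-1))
  a=ring(12.5,0);b=ring(19,46);print(dz,'foot far',a[a[:,1].argmin()],'head near',b[b[:,1].argmax()],'x',b[:,0].min(),b[:,0].max())
# back out stopper axis from the two edges, via world fwd dir
f=np.array([.797,.604,0]);z0=p[2]-28.5
e1=pt(d,310.5,262,Z=z0)+12.5*f; e2=pt(d,311,381.4,Z=z0+46)-19*f
print('foot axis',e1,'head axis',e2,'tcp frame diff',(e1-p).round(1),(e2-p).round(1))
```

```text
mouth [498.43580962  67.79071094 153.        ] rimdiam 40.939006837652634
hub [ 538.80407409 -105.32598752  132.        ] dist 177.76104202487727
[508.46919591  75.36028704 228.07183943]
28 foot far [311.2247402  261.02425954] head near [311.74974459 384.84224445] x 257.40878030813735 364.8815646748408
29 foot far [311.22352641 260.23668585] head near [311.74500511 383.12789893] x 257.7576891611699 364.53080016671566
foot axis [509.18575016  75.51402276 199.57183943] head axis [507.54460538  74.65448687 245.57183943] tcp frame diff [  0.7   0.2 -28.5] [-0.9 -0.7 17.5]
```

Run:
```python
from h import *
go([498.2,67.9,152])
```

```text
from [508.5  75.4 228.1] [ 3.1413e+00 -1.8000e-03 -2.4905e+00] cm [1.255 0.027 7.609] rv [ 0.0003 -0.0018 -0.    ] t 4.9 F [-0.  -0.2 -1.4] w 35.1 gf 60.2
```

Emit:
step_arm --commands '[1.25, 0, 0, 0, 0, 0, 0, 1.25, 0, 1.8, 0, 0, 0, 0, 1.25, 0, 3.6, 0, 0, 0, 0, 1.25, 0, 4.2, 0, 0, 0, 0, 1.25, 0, 4.8, 0, 0, 0, 0, 1.25, 0, 5.4, 0, 0, 0, 0, 1.25, 0, 5.9, 0, 0, 0, 0, 1.25, 0, 6.3, 0, 0, 0, 0, 1.25, 0, 6.6, 0, 0, 0, 0, 1.25, 0, 6.6, 0, 0, 0, 0]'

```text
clock: 5.9
eef_pos: [499.6, 68.4, 162.0]
tool_rot: [3.141, -0.001, -2.49]
force: [-0.2, 1.2, -0.2]
width: 35.0
gripper_force: 60.3
```

Emit:
step_arm --commands '[0, 0, 0.4, 0, 0, 0, 0, 0, 0, 0.8, 0, 0, 0, 0, 0, 0, 0.9, 0, 0, 0, 0, 0, 0, 0.9, 0, 0, 0, 0, 0, 0, 0.9, 0, 0, 0, 0]'

```text
clock: 6.4
eef_pos: [499.6, 68.3, 153.2]
tool_rot: [3.141, -0.001, -2.49]
force: [-2.1, -0.1, -0.9]
width: 34.8
gripper_force: 60.3
```

Emit:
step_arm --commands '[0, 0, 0, 0, 0, 0, 0.5, 0, 0, 0, 0, 0, 0, 0.7, 0, 0, 0, 0, 0, 0, 0.8, 0, 0, 0, 0, 0, 0, 0.8, 0, 0, 0, 0, 0, 0, 0.8, 0, 0, -3, 0, 0, 0, 0.8, 0, 0, -7, 0, 0, 0, 0.8, 0, 0, -9, 0, 0, 0, 0.8, 0, 0, -9, 0, 0, 0, 0.8]'

```text
clock: 7.3
eef_pos: [501.9, 68.9, 246.2]
tool_rot: [-3.138, 0.006, -2.491]
force: [0.4, 0.5, 0.0]
width: 68.3
gripper_force: 0.0
```

Run:
```python
from h import *
w=snap('wrist');a=snap('side');s=snap('scene')
f=np.zeros((600,800,3),np.uint8)
f[:360,:480]=cv2.resize(w['image'][:,:,::-1],(480,360))
f[:450,490:790]=cv2.resize(a['image'][190:370,280:400,::-1],None,fx=2.5,fy=2.5,interpolation=cv2.INTER_CUBIC)
f[370:590,:440]=cv2.resize(s['image'][150:260,230:450,::-1],None,fx=2,fy=2,interpolation=cv2.INTER_CUBIC)
cv2.imwrite('pics/v4.png',cv2.convertScaleAbs(f,alpha=1.3))
C=cloud(w)
p0=px(w,[[498.4,67.8,169]])[0];print(p0);print(ctrl.read_state()['eef_pos'])
M=(np.hypot(C[...,0]-498.4,C[...,1]-67.8)<25)&(C[...,2]>150)&(C[...,2]<190)&(w['image'].max(2)<70)
P=C[M];print(M.sum(),P.mean(0),np.percentile(P,[2,50,98],axis=0))
A=np.c_[P[:,:2]-P[:,:2].mean(0),np.ones(len(P))];print(np.linalg.lstsq(A,P[:,2],rcond=None)[0])
go([540,-105,175+60])
```

```text
[314.24189291 244.46419796]
[499.12449323  68.15273815 242.47886008]
3429 [498.00572313  66.89907176 168.16045235] [[481.74008863  50.32230591 155.75715456]
 [497.81766384  66.70620568 168.93162106]
 [515.6503076   84.5492944  170.34006398]]
[1.08042336e-01 7.65914777e-02 1.68160452e+02]
from [499.1  68.2 242.5] [ 3.1410e+00 -1.4000e-03 -2.4905e+00] cm [  7.242 -16.251   0.748] rv [ 0.0006 -0.0014 -0.    ] t 7.45 F [ 0.3 -1.2 -0.4] w 68.3 gf 0.0
```

View pics/v4.png

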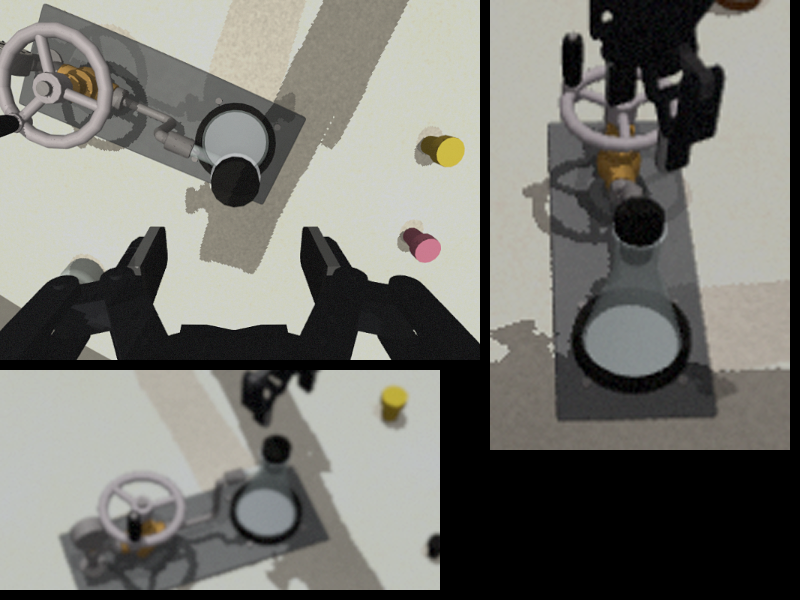

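The stopper is home: the top is at 169 mm and the head sits concentric on the rim at (235,180) in the wrist inset. Next I view the handle from above.

Run:
```python
from h import *
w=load('wrist');C=cloud(w)
M=(np.hypot(C[...,0]-498.2,C[...,1]-67.3)<15)&(C[...,2]>160)
P=C[M];A=np.c_[P[:,:2]-P[:,:2].mean(0),np.ones(len(P))];print(len(P),np.linalg.lstsq(A,P[:,2],rcond=None)[0],P[:,2].std())
go([585,-115,250])
```

```text
7660 [ -6.95086527  -5.31212067 283.97648485] 69.43661580748532
from [499.1  68.2 242.5] [ 3.1410e+00 -1.4000e-03 -2.4905e+00] cm [  4.271 -19.772  -0.758] rv [ 0.0006 -0.0014 -0.    ] t 7.45 F [ 0.3 -1.2 -0.4] w 68.3 gf 0.0
```

Emit:
step_arm --commands '[0.8, -3.5, -0.4, 0, 0, 0, 0.8, 1.6, -7.5, -0.8, 0, 0, 0, 0.7, 2.5, -11.5, -0.8, 0, 0, 0, 0.7, 3.4, -15.5, -0.8, 0, 0, 0, 0.7, 4.1, -18.8, -0.8, 0, 0, 0, 0.7, 4.3, -19.8, -0.8, 0, 0, 0, 0.7, 4.3, -19.8, -0.8, 0, 0, 0, 0.7, 4.3, -19.8, -0.8, 0, 0, 0, 0.7]'

```text
clock: 8.25
eef_pos: [584.7, -113.3, 250.2]
tool_rot: [3.139, -0.001, -2.489]
force: [-0.4, 0.9, -0.4]
width: 59.8
gripper_force: 0.0
```

Run:
```python
from h import *
o=load('wrist');C=cloud(o)
M=(np.hypot(C[...,0]-498.2,C[...,1]-67.3)<15)&(abs(C[...,2]-169)<8)
P=C[M];A=np.c_[P[:,:2]-P[:,:2].mean(0),np.ones(len(P))];print(len(P),np.linalg.lstsq(A,P[:,2],rcond=None)[0],P[:,2].std())
w=snap('wrist','w5.png');C=cloud(w)
M=(C[...,2]>165)&(C[...,2]<182)&(np.hypot(C[...,0]-590,C[...,1]+117)<30);P=C[M];v,u=np.nonzero(M);print('handle top?',len(P),P.mean(0),u.min(),u.max(),v.min(),v.max())
print(px(w,[[592,-118,175],[540,-105,132]]));go([592,-118,140])
```

```text
2044 [2.34996333e-02 9.49284659e-03 1.69003792e+02] 0.6583692542872771
handle top? 846 [ 587.62187029 -122.07962236  174.00804417] 281 312 230 263
[[297.05556235 256.90157294]
 [362.73893156 185.78428724]]
from [ 584.8 -112.8  250.6] [ 3.1391e+00 -4.0000e-04 -2.4878e+00] cm [-0.256 -0.876 11.056] rv [ 0.0025 -0.0004 -0.    ] t 8.3 F [-0.2  1.1  0.7] w 59.9 gf 0.0
```

View pics/w5.png

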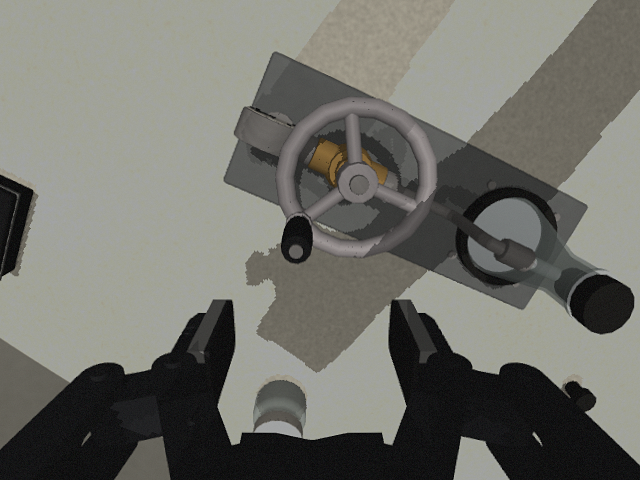

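The handle top is at (296.5,249), the hub nut at (358,184), and the stopper is home at the right, (604,302).

Run:
```python
from h import *
w=load('wrist');p=pt(w,296.5,248.5,Z=175);h=pt(w,358,184,Z=132);print(p,h,np.linalg.norm((p-h)[:2]),np.degrees(np.arctan2(*(p-h)[1::-1])))
go([*p[:2],137])
```

```text
[ 588.10032474 -121.3087598   175.        ] [ 540.97806441 -108.20580295  132.        ] 48.91006948271775 -15.539281025303966
from [ 584.8 -112.8  250.6] [ 3.1391e+00 -4.0000e-04 -2.4878e+00] cm [ 0.255 -0.902 11.356] rv [ 0.0025 -0.0004 -0.    ] t 8.3 F [-0.2  1.1  0.7] w 59.9 gf 0.0
```

Emit:
step_arm --commands '[0.25, -0.9, 2, 0, 0, 0, 0.7, 0.25, -0.9, 6, 0, 0, 0, 0.7, 0.25, -0.9, 9.5, 0, 0, 0, 0.7, 0.25, -0.9, 11.3, 0, 0, 0, 0.7, 0.25, -0.9, 11.3, 0, 0, 0, 0.7, 0.25, -0.9, 11.3, 0, 0, 0, 0.4, 0.25, -0.9, 11.3, 0, 0, 0, 0, 0.25, -0.9, 11.3, 0, 0, 0, 0, 0.25, -0.9, 11.3, 0, 0, 0, 0, 0.25, -0.9, 11.3, 0, 0, 0, 0]'

```text
clock: 9.3
eef_pos: [589.3, -122.9, 140.1]
tool_rot: [-3.141, 0.001, -2.49]
force: [-2.7, 1.7, 5.5]
width: 17.4
gripper_force: 58.3
```

```bash
cat >> h.py <<'E'
def circ(hub,r,a0,degs,yaw=-2.4892):
    """rows' x,y in cm (tool axes) for handle angles degs, from commanded angle a0, about hub, radius r"""
    f=lambda a:np.c_[np.cos(np.radians(a)),np.sin(np.radians(a))]*r
    d=f(np.array(degs))-f(np.array([a0])); x=np.array([np.cos(yaw),np.sin(yaw)]);y=np.array([np.sin(yaw),-np.cos(yaw)])
    return (np.c_[d@x,d@y]/10).round(2).tolist()
E
python3 - <<'E'
from h import *
go([588,-121,137])
a0=-15.4
print(circ(None,50,a0,[a0-k for k in(3,10,20,32,44,56,68,80,92,104)]))
E
```

```text
from [ 589.3 -122.9  140.1] [-3.1414e+00  1.3000e-03 -2.4901e+00] cm [-0.015  0.232  0.305] rv [-0.0002  0.0013 -0.    ] t 9.3 F [-2.7  1.7  5.5] w 17.4 gf 58.3
[[0.21, -0.15], [0.74, -0.46], [1.54, -0.79], [2.57, -1.0], [3.61, -0.98], [4.63, -0.75], [5.58, -0.31], [6.42, 0.31], [7.11, 1.1], [7.62, 2.01]]
```

Emit:
step_arm --commands '[0.21, -0.15, 0, 0, 0, 0, 0, 0.74, -0.46, 0, 0, 0, 0, 0, 1.54, -0.79, 0, 0, 0, 0, 0, 2.57, -1.0, 0, 0, 0, 0, 0, 3.61, -0.98, 0, 0, 0, 0, 0, 4.63, -0.75, 0, 0, 0, 0, 0, 5.58, -0.31, 0, 0, 0, 0, 0, 6.42, 0.31, 0, 0, 0, 0, 0, 7.11, 1.1, 0, 0, 0, 0, 0, 7.62, 2.01, 0, 0, 0, 0, 0]'

```text
clock: 10.3
eef_pos: [520.2, -151.7, 140.1]
tool_rot: [-3.138, 0.008, -2.489]
force: [5.7, 5.4, -1.4]
width: 17.3
gripper_force: 58.5
```

Run:
```python
from h import *
s=ctrl.read_state();p=s['eef_pos'];print(s['clock'],p,s['force'],s['width'],np.hypot(p[0]-540.5,p[1]+108),np.degrees(np.arctan2(p[1]+108,p[0]-540.5)))
a0=-119.4
print(circ(None,50,a0,[a0-k for k in(5,12,20,30,40,50,60,70,80,90)]))
a0=-209.4
print(circ(None,50,a0,[a0-k for k in(10,20,30,40,50,60,70,80,90,100)]))
```

```text
10.3 [ 520.18573034 -151.65670553  140.14897304] [ 5.68475557  5.40388001 -1.40490232] 17.33288317000087 48.15160941924792 -114.95342689308772
[[0.15, 0.41], [0.31, 1.0], [0.4, 1.69], [0.37, 2.56], [0.19, 3.41], [-0.13, 4.22], [-0.59, 4.97], [-1.17, 5.61], [-1.86, 6.15], [-2.62, 6.57]]
[[-0.83, 0.27], [-1.69, 0.4], [-2.56, 0.37], [-3.41, 0.19], [-4.22, -0.13], [-4.97, -0.59], [-5.61, -1.17], [-6.15, -1.86], [-6.57, -2.62], [-6.84, -3.45]]
```

Emit:
step_arm --commands '[0.15, 0.41, 0, 0, 0, 0, 0, 0.31, 1.0, 0, 0, 0, 0, 0, 0.4, 1.69, 0, 0, 0, 0, 0, 0.37, 2.56, 0, 0, 0, 0, 0, 0.19, 3.41, 0, 0, 0, 0, 0, -0.13, 4.22, 0, 0, 0, 0, 0, -0.59, 4.97, 0, 0, 0, 0, 0, -1.17, 5.61, 0, 0, 0, 0, 0, -1.86, 6.15, 0, 0, 0, 0, 0, -2.62, 6.57, 0, 0, 0, 0, 0]'

```text
clock: 11.3
eef_pos: [494.0, -114.9, 140.2]
tool_rot: [-3.117, -0.024, -2.51]
force: [-6.2, -73.6, 10.4]
width: 17.7
gripper_force: 61.2
```

```bash
cat >> h.py <<'E'
def st(hub=(540.5,-108)):
    s=ctrl.read_state();p=s['eef_pos'];v=p[:2]-hub;a=np.arctan2(v[1],v[0]);F=s['force']
    print(s['clock'],p.round(1),'F',F.round(1),'w',round(s['width'],1),'gf',round(s['gripper_force'],1),'r',np.hypot(*v).round(1),'ang',np.degrees(a).round(1),'Fccw',(-np.sin(a)*F[0]+np.cos(a)*F[1]).round(1),'Frad',(np.cos(a)*F[0]+np.sin(a)*F[1]).round(1))
E
python3 -c "
from h import *
st()"
```

```text
11.3 [ 494.  -114.9  140.2] F [ -6.2 -73.6  10.4] w 17.7 gf 61.2 r 47.0 ang -171.5 Fccw 71.9 Frad 16.9
```

```bash
python3 -c "
from h import *
print(circ(None,50,-209.4,[-200,-190,-182]))"
```

```text
[[0.72, -0.38], [1.41, -0.92], [1.89, -1.42]]
```

Emit:
step_arm --commands '[0.72, -0.38, 0, 0, 0, 0, 0, 1.41, -0.92, 0, 0, 0, 0, 0, 1.89, -1.42, 0, 0, 0, 0, 0, 1.89, -1.42, 0, 0, 0, 0, 0, 1.89, -1.42, 0, 0, 0, 0, 0, 1.89, -1.42, 0, 0, 0, 0, 0]'

```text
clock: 11.9
eef_pos: [494.3, -116.4, 140.3]
tool_rot: [-3.129, 0.001, -2.496]
force: [6.3, -17.2, 3.4]
width: 17.6
gripper_force: 60.2
```

Run:
```python
from h import *
st()
w=snap('wrist','w6.png')
a0=-182
for k in range(6):
    degs=[a0+15*j for j in range(1,11)]
    print(sum([r+[0,0,0,0,0] for r in circ(None,50,a0,degs)],[])); a0=degs[-1]
```

```text
11.9 [ 494.3 -116.4  140.3] F [  6.3 -17.2   3.4] w 17.6 gf 60.2 r 47.0 ang -169.7 Fccw 18.0 Frad -3.1
[0.69, -1.11, 0, 0, 0, 0, 0, 1.07, -2.36, 0, 0, 0, 0, 0, 1.11, -3.66, 0, 0, 0, 0, 0, 0.81, -4.93, 0, 0, 0, 0, 0, 0.2, -6.08, 0, 0, 0, 0, 0, -0.69, -7.04, 0, 0, 0, 0, 0, -1.8, -7.73, 0, 0, 0, 0, 0, -3.05, -8.11, 0, 0, 0, 0, 0, -4.35, -8.15, 0, 0, 0, 0, 0, -5.63, -7.85, 0, 0, 0, 0, 0]
[-1.15, 0.62, 0, 0, 0, 0, 0, -2.1, 1.51, 0, 0, 0, 0, 0, -2.79, 2.62, 0, 0, 0, 0, 0, -3.17, 3.86, 0, 0, 0, 0, 0, -3.22, 5.17, 0, 0, 0, 0, 0, -2.92, 6.44, 0, 0, 0, 0, 0, -2.3, 7.59, 0, 0, 0, 0, 0, -1.41, 8.54, 0, 0, 0, 0, 0, -0.3, 9.23, 0, 0, 0, 0, 0, 0.95, 9.61, 0, 0, 0, 0, 0]
[1.3, 0.04, 0, 0, 0, 0, 0, 2.58, -0.25, 0, 0, 0, 0, 0, 3.73, -0.87, 0, 0, 0, 0, 0, 4.68, -1.76, 0, 0, 0, 0, 0, 5.37, -2.87, 0, 0, 0, 0, 0, 5.75, -4.12, 0, 0, 0, 0, 0, 5.79, -5.42, 0, 0, 0, 0, 0, 5.49, -6.69, 0, 0, 0, 0, 0, 4.88, -7.85, 0, 0, 0, 0, 0, 3.99, -8.8, 0, 0, 0, 0, 0]
[-1.11, -0.69, 0, 0, 0, 0, 0, -2.36, -1.07, 0, 0, 0, 0, 0, -3.66, -1.11, 0, 0, 0, 0, 0, -4.93, -0.81, 0, 0, 0, 0, 0, -6.08, -0.2, 0, 0, 0, 0, 0, -7.04, 0.69, 0, 0, 0, 0, 0, -7.73, 1.8, 0, 0, 0, 0, 0, -8.11, 3.05, 0, 0, 0, 0, 0, -8.15, 4.35, 0, 0, 0, 0, 0, -7.85, 5.63, 0, 0, 0, 0, 0]
[0.62, 1.15, 0, 0, 0, 0, 0, 1.51, 2.1, 0, 0, 0, 0, 0, 2.62, 2.79, 0, 0, 0, 0, 0, 3.86, 3.17, 0, 0, 0, 0, 0, 5.17, 3.22, 0, 0, 0, 0, 0, 6.44, 2.92, 0, 0, 0, 0, 0, 7.59, 2.3, 0, 0, 0, 0, 0, 8.54, 1.41, 0, 0, 0, 0, 0, 9.23, 0.3, 0, 0, 0, 0, 0, 9.61, -0.95, 0, 0, 0, 0, 0]
[0.04, -1.3, 0, 0, 0, 0, 0, -0.25, -2.58, 0, 0, 0, 0, 0, -0.87, -3.73, 0, 0, 0, 0, 0, -1.76, -4.68, 0, 0, 0, 0, 0, -2.87, -5.37, 0, 0, 0, 0, 0, -4.12, -5.75, 0, 0, 0, 0, 0, -5.42, -5.79, 0, 0, 0, 0, 0, -6.69, -5.49, 0, 0, 0, 0, 0, -7.85, -4.88, 0, 0, 0, 0, 0, -8.8, -3.99, 0, 0, 0, 0, 0]
```

View pics/w6.png

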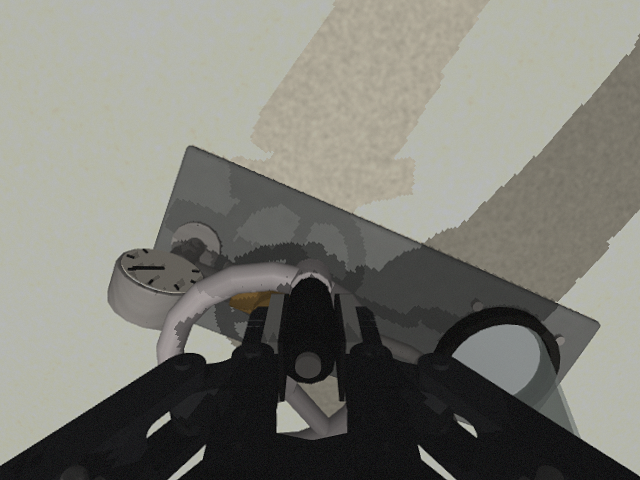

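The handle is gripped at (307,360) with nothing obstructing it, so this is the valve's stop. TCP at the stop is (494.3,-116.4). Now I open two turns.

Emit:
step_arm --commands '[0.69, -1.11, 0, 0, 0, 0, 0, 1.07, -2.36, 0, 0, 0, 0, 0, 1.11, -3.66, 0, 0, 0, 0, 0, 0.81, -4.93, 0, 0, 0, 0, 0, 0.2, -6.08, 0, 0, 0, 0, 0, -0.69, -7.04, 0, 0, 0, 0, 0, -1.8, -7.73, 0, 0, 0, 0, 0, -3.05, -8.11, 0, 0, 0, 0, 0, -4.35, -8.15, 0, 0, 0, 0, 0, -5.63, -7.85, 0, 0, 0, 0, 0]'

```text
clock: 12.95
eef_pos: [582.0, -136.9, 140.1]
tool_rot: [3.141, -0.003, -2.491]
force: [-4.0, -0.7, 13.4]
width: 17.2
gripper_force: 61.6
```

```bash
python3 -c "
from h import *
st()"
```

```text
12.95 [ 582.  -136.9  140.1] F [-4.  -0.7 13.4] w 17.2 gf 61.6 r 50.6 ang -34.8 Fccw -2.9 Frad -2.9
```

Emit:
step_arm --commands '[-1.15, 0.62, 0, 0, 0, 0, 0, -2.1, 1.51, 0, 0, 0, 0, 0, -2.79, 2.62, 0, 0, 0, 0, 0, -3.17, 3.86, 0, 0, 0, 0, 0, -3.22, 5.17, 0, 0, 0, 0, 0, -2.92, 6.44, 0, 0, 0, 0, 0, -2.3, 7.59, 0, 0, 0, 0, 0, -1.41, 8.54, 0, 0, 0, 0, 0, -0.3, 9.23, 0, 0, 0, 0, 0, 0.95, 9.61, 0, 0, 0, 0, 0]'

```text
clock: 13.95
eef_pos: [518.8, -61.7, 140.1]
tool_rot: [3.141, 0.006, -2.487]
force: [1.0, 5.4, 11.3]
width: 17.6
gripper_force: 61.1
```

```bash
python3 -c "
from h import *
st()"
```

```text
13.95 [518.8 -61.7 140.1] F [ 1.   5.4 11.3] w 17.6 gf 61.1 r 51.1 ang 115.1 Fccw -3.2 Frad 4.5
```

Emit:
step_arm --commands '[1.3, 0.04, 0, 0, 0, 0, 0, 2.58, -0.25, 0, 0, 0, 0, 0, 3.73, -0.87, 0, 0, 0, 0, 0, 4.68, -1.76, 0, 0, 0, 0, 0, 5.37, -2.87, 0, 0, 0, 0, 0, 5.75, -4.12, 0, 0, 0, 0, 0, 5.79, -5.42, 0, 0, 0, 0, 0, 5.49, -6.69, 0, 0, 0, 0, 0, 4.88, -7.85, 0, 0, 0, 0, 0, 3.99, -8.8, 0, 0, 0, 0, 0]'

```text
clock: 14.95
eef_pos: [539.4, -155.6, 140.0]
tool_rot: [3.137, 0.003, -2.488]
force: [-2.7, 10.0, 15.3]
width: 17.7
gripper_force: 61.3
```

Emit:
step_arm --commands '[-1.11, -0.69, 0, 0, 0, 0, 0, -2.36, -1.07, 0, 0, 0, 0, 0, -3.66, -1.11, 0, 0, 0, 0, 0, -4.93, -0.81, 0, 0, 0, 0, 0, -6.08, -0.2, 0, 0, 0, 0, 0, -7.04, 0.69, 0, 0, 0, 0, 0, -7.73, 1.8, 0, 0, 0, 0, 0, -8.11, 3.05, 0, 0, 0, 0, 0, -8.15, 4.35, 0, 0, 0, 0, 0, -7.85, 5.63, 0, 0, 0, 0, 0]'

```text
clock: 15.95
eef_pos: [572.3, -65.1, 140.3]
tool_rot: [-3.137, 0.01, -2.489]
force: [8.2, 3.4, 4.1]
width: 17.2
gripper_force: 60.3
```

```bash
python3 -c "
from h import *
st()
print(circ(None,50,418,[430,445,460,475,490,505,520,533,545,550]))"
```

```text
15.95 [572.3 -65.1 140.3] F [8.2 3.4 4.1] w 17.2 gf 60.3 r 53.4 ang 53.5 Fccw -4.6 Frad 7.6
[[0.47, 0.93], [1.31, 1.93], [2.38, 2.68], [3.61, 3.12], [4.91, 3.23], [6.19, 3.0], [7.38, 2.45], [8.25, 1.74], [8.9, 0.92], [9.12, 0.54]]
```

Emit:
step_arm --commands '[0.47, 0.93, 0, 0, 0, 0, 0, 1.31, 1.93, 0, 0, 0, 0, 0, 2.38, 2.68, 0, 0, 0, 0, 0, 3.61, 3.12, 0, 0, 0, 0, 0, 4.91, 3.23, 0, 0, 0, 0, 0, 6.19, 3.0, 0, 0, 0, 0, 0, 7.38, 2.45, 0, 0, 0, 0, 0, 8.25, 1.74, 0, 0, 0, 0, 0, 8.9, 0.92, 0, 0, 0, 0, 0, 9.12, 0.54, 0, 0, 0, 0, 0]'

```text
clock: 16.95
eef_pos: [494.4, -118.2, 140.1]
tool_rot: [-3.138, 0.006, -2.49]
force: [5.5, 3.8, 8.6]
width: 17.6
gripper_force: 60.9
```

Emit:
step_arm --commands '[0, 0, 0, 0, 0, 0, 0, 0, 0, 0, 0, 0, 0, 0, 0, 0, 0, 0, 0, 0, 0]'

```text
clock: 17.25
eef_pos: [494.6, -118.6, 140.2]
tool_rot: [-3.137, 0.005, -2.49]
force: [4.0, 0.1, 8.2]
width: 17.5
gripper_force: 60.8
```

```bash
python3 -c "
from h import *
w=snap('wrist')
st();go([494.3,-116.4,140.3])
import cv2
o=cv2.imread('pics/w6.png')
f=np.hstack([o[230:430,160:480],w['image'][230:430,160:480,::-1]]);cv2.imwrite('pics/v7.png',cv2.resize(f,None,fx=1.25,fy=1.25))
"
```

```text
17.3 [ 494.6 -118.6  140.2] F [4.6 1.  8.4] w 17.1 gf 60.8 r 47.1 ang -167.0 Fccw 0.1 Frad -4.7
from [ 494.6 -118.6  140.2] [-3.1373  0.0052 -2.49  ] cm [-0.109  0.193 -0.014] rv [-0.0043  0.0052 -0.    ] t 17.3 F [4.6 1.  8.4] w 17.1 gf 60.8
```

View pics/v7.png

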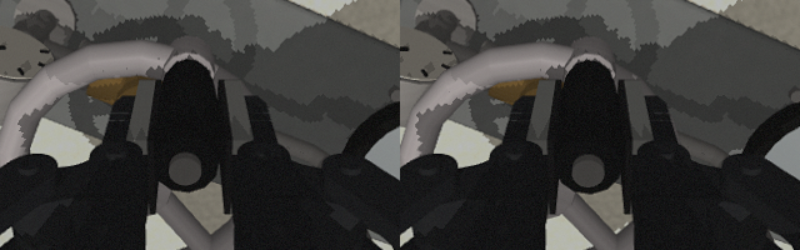

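The handle, rim and spokes line up with the at-stop picture: handle end at (185,168) then and (587-400,168) now. The TCP is about 2 mm past the stop position, or about 0.05 rad, which is well inside the tolerance. The grip is 61 N and nothing is moving.

```bash
python3 -c "
from h import *
print(ctrl.finish_job())"
```

```text
the job is handed in; nothing more can be done
None
```

I handed the job in at about 17 s of the 72 s allowed, and no verdict came back. By my measurements, the stopper is home and let go (top at 169 mm, tilt about 0.025 rad). The valve was closed to its stop and backed off two turns to within about 0.05 rad, and the handle is still gripped at about 61 N.

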